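Push the tipped-out bins shut

ROBOT

A 7-joint arm with a two-finger parallel gripper is mounted at the origin on the work surface. World frame = base frame: x ahead of the robot, y to its left, z up, the work surface at z = 0. Lengths are in m, angles in degrees, forces in N, time in s.
With the tool pointing down it reaches from about 0.425 to 0.875 m from the base axis. Payload 4.7 kg.
Tool frame: the origin (TCP) lies at the very end of the fingers, on their centre line; the grasp point (between the pads) lies 19 mm behind it; y points along the fingers, z is the direction in which the jaws open and shut, and the axes are right-handed (so a half turn about y gives the same grasp; the last joint's range is limited). The gripper opens to 87 mm and grips with 3 to 60 N. Pads are 19 mm wide; open, the fingers measure 117 mm over their backs; the gripper's body (75 mm by 190 mm) begins 51 mm behind the grasp point.
Start: joints at [76.324, 18.392, -4.016, 83.108, 1.295, 78.541, -3.26], TCP at [0.163, -0.629, 0.223] pointing down, gripper open.
Joint ranges: [-163.93, 163.93], [-17.29, 119.83], [-79.2, 71.16], [3.27, 140.29], [-89.18, 269.18], [5.43, 117.66], [-154.24, 154.24]. Speed limits (degrees/s): [147.25, 147.25, 180, 180, 180, 180, 180].

INTERFACE

Orientations are given as [roll, pitch, yaw] about the fixed x, y, z axes, in that order (R = Rz(yaw) Ry(pitch) Rx(roll)).
In Python, from cell import env gives the robot as it stands.
- The arm moves only by the shell command python3 -m pendant 'ROWS' [FORCE]. ROWS is JSON, one flat list of numbers, 7 for each row, row after row: the shift along the world's x, y, z in units of 40 mm (1.0 is 40 mm), then the turn, a rotation vector about the world's x, y, z in units of 10 degrees (1.0 is 10 degrees), then the finger opening in mm, from 0 to 87. In form: [x, y, z, wx, wy, wz, jaw, x, y, z, wx, wy, wz, jaw, ...]. A call has 1 to 10 rows; each row shifts and turns the commanded pose from where the row before left it; what a row does not reach is not made up. A row lasts 1/8 s, in which the tool goes at most 62.5 mm and 10.7 degrees, less where a joint would pass 70% of its speed; a pose out of reach is approached as far as the arm can. A call is refused whole if a number of a shift passes 1 or a number of a turn 1, either way. A call with a gripper value outside its range is refused whole. The fingers move at their own pace and stop on an object; FORCE is the grip in N (left out, the last holds). Time passes only in rows, so rows that do not move let the fingers close. It gives the time, the measured TCP pose, the force and the opening at its end, in the units of the state.
- env.get_obs(): the state, without advancing time (a new reading comes with each control period).
- env.read_camera(name): name is "side" or "top"; returns a dict with "image" (384x512x3 uint8, red, green, blue), "fx", "fy", "cx", "cy" (pixels), "cam_to_world" (4x4, takes a point from camera to world coordinates). Camera axes: x right, y up, looking along -z (the intrinsics and any distortion apply to the point x, -y, -z); pixel columns grow to the right and rows downward; lengths in m; the calibration is good to about 2 mm. A picture is of the moment at which its call begins. There is no depth.
- env.sign_off(): hands the job in, once; it reports no verdict.
The state is a dict: "time_s": time; "qpos": joint angles; "joint_velocities": joint speeds; "effort": joint torques, N m; "tool_pos": TCP position; "tool_rot": TCP orientation; "force": force on the tool from outside, world axes, zero at the start; "wrist_torque": the same for the moment, N m; "grip_width": finger opening in m.
Only numpy, scipy, OpenCV 4.12 (cv2) and the standard library are available. Lean on these libraries where they do the work, as an engineer would, in place of code of your own. Each camera call takes 0.05 s, during which the arm holds its last target.

TASK

Two of the clear tip-out bins in the two-tier rack on the left of the bench have been left hanging open, a small one in the upper tier and a large one in the lower. Push each of them gently back with the fingertips until it stands fully shut, flush with its neighbours; do not pinch or slam it, and leave the shut bins shut and the tools standing and lying where they are.

Things in the scene. Friction and masses are not known exactly. Their poses are not given: they have to be found in the camera images.
- rack: Fixed two-tier grey plastic bin rack, 284 mm wide (y), 150 deep (x), 267 high. Origin: centre of its underside on the bench; -x points out of its front. Lower tier: two large bins, middles at y = +-67.5 mm, 0 to 155 mm high, front plane x = -75 mm. Upper tier: three small bins, y = -90, 0, 90 mm, up to 267 mm high, front plane x = -15 mm; an open upper bin overhangs the 60 mm ledge before it.
- screw_bin (a joint): Small clear bin of the upper tier with brass screws, tipped out 0.45 to 0.75 rad at the start; its place in the tier varies. 0 = upright, fully shut (hard stop); grows as its top tips out to the front, 0.8 rad at most. The bin is 85 mm wide; level pivot line along the rack's y at rack x = -7, z = 174 mm. The ridge point, when shut, is 18 mm in front of the pivot line and 82 mm above it. Stiff pivot (0.15 N m friction): stays wherever it is left; 1 to 3 N at the ridge move it.
- plug_bin (a joint): Small clear bin of the upper tier with red wall plugs, shut at the start; its place in the tier varies. 0 = upright, fully shut (hard stop); grows as its top tips out to the front, 0.8 rad at most. The bin is 85 mm wide; level pivot line along the rack's y at rack x = -7, z = 174 mm. The ridge point, when shut, is 18 mm in front of the pivot line and 82 mm above it. Stiff pivot (0.15 N m friction): stays wherever it is left; 1 to 3 N at the ridge move it.
- washer_bin (a joint): Small clear bin of the upper tier with steel washers, shut at the start; its place in the tier varies. 0 = upright, fully shut (hard stop); grows as its top tips out to the front, 0.8 rad at most. The bin is 85 mm wide; level pivot line along the rack's y at rack x = -7, z = 174 mm. The ridge point, when shut, is 18 mm in front of the pivot line and 82 mm above it. Stiff pivot (0.15 N m friction): stays wherever it is left; 1 to 3 N at the ridge move it.
- bolt_bin (a joint): Large clear bin of the lower tier with hex bolts, tipped out 0.45 to 0.75 rad at the start; its place in the tier varies. 0 = upright, fully shut (hard stop); grows as its top tips out to the front, 0.8 rad at most. The bin is 129 mm wide; level pivot line along the rack's y at rack x = -65, z = 22 mm. The ridge point, when shut, is 20 mm in front of the pivot line and 121 mm above it. Stiff pivot (0.3 N m friction): stays wherever it is left; 2 to 5 N at the ridge move it.
- bracket_bin (a joint): Large clear bin of the lower tier with dark steel angle brackets, shut at the start; its place in the tier varies. 0 = upright, fully shut (hard stop); grows as its top tips out to the front, 0.8 rad at most. The bin is 129 mm wide; level pivot line along the rack's y at rack x = -65, z = 22 mm. The ridge point, when shut, is 20 mm in front of the pivot line and 121 mm above it. Stiff pivot (0.3 N m friction): stays wherever it is left; 2 to 5 N at the ridge move it.
- screw_bin_ridge (a point): Middle of the front edge of the straight finger ridge that runs along the top of this bin's front wall (ridge 8 mm high and 8 mm proud of the wall, this point at mid-height, 4 mm below the bin's top edge). The point swings with the bin; shut, it is at rack x = -25, z = 256 mm.
- plug_bin_ridge (a point): Middle of the front edge of the straight finger ridge that runs along the top of this bin's front wall (ridge 8 mm high and 8 mm proud of the wall, this point at mid-height, 4 mm below the bin's top edge). The point swings with the bin; shut, it is at rack x = -25, z = 256 mm.
- washer_bin_ridge (a point): Middle of the front edge of the straight finger ridge that runs along the top of this bin's front wall (ridge 8 mm high and 8 mm proud of the wall, this point at mid-height, 4 mm below the bin's top edge). The point swings with the bin; shut, it is at rack x = -25, z = 256 mm.
- bolt_bin_ridge (a point): Middle of the front edge of the straight finger ridge that runs along the top of this bin's front wall (ridge 8 mm high and 8 mm proud of the wall, this point at mid-height, 4 mm below the bin's top edge). The point swings with the bin; shut, it is at rack x = -85, z = 143 mm.
- bracket_bin_ridge (a point): Middle of the front edge of the straight finger ridge that runs along the top of this bin's front wall (ridge 8 mm high and 8 mm proud of the wall, this point at mid-height, 4 mm below the bin's top edge). The point swings with the bin; shut, it is at rack x = -85, z = 143 mm.
- flashlight: Loose aluminium flashlight standing on its lens head, 41 mm across the head, 29 mm across the barrel, 137 mm tall, 0.22 kg, easily knocked over. Origin: middle of its foot; z up. It stands in front of the rack, 170 to 210 mm from the lower tier's front.
- hex_key_holder: Loose black plastic hex key holder with six upright steel L keys, 34 x 110 mm, 90 mm tall, 0.26 kg. Origin: middle of its underside; y along its length. Beyond the flashlight as seen from the rack.
- socket_wrench: Loose chrome socket wrench lying flat, 240 mm long (its y, head at +y), 35 mm high, 0.38 kg. Origin: under its middle.
- stud_punch: Loose plier-type stud punch with yellow plastic handles lying flat, 250 mm long (its y, jaws at +y), about 95 mm wide, 22 mm high, 0.55 kg. Origin: under its middle.
Not all that is in view belongs to the job. Of the things shaped like the socket_wrench, the chrome one is meant. Of the things like the hex_key_holder, leave any that is pink; of the rest the larger one is meant.

How it is judged:
By the outcome, as a careful person would: the job done as asked, in the order asked, and still so for the second after the job is handed in, with the robot touching nothing.
It also fails if it takes over 56 s, if anything falls off the work surface, if the arm or the gripper's body presses on something with over 40 N, if the wrist force passes 120 N, or if a joint passes its speed limit or range.

## Working session

There is one attempt and no reset: what is moved stays moved. The work goes in short steps, Python scripts to look and compute and a shell command to move; the robot and the scene stay as the last step left them, time stands still between calls to the robot, and variables do not carry over. Pictures are saved under pics/ and viewed, and the job is handed in when it is done.

```bash
mkdir -p pics; ls
python3 - <<'E'
from cell import env
import cv2, numpy as np
for n in ("side","top"):
    c=env.read_camera(n); cv2.imwrite(f"pics/{n}0.png",c["image"][:,:,::-1])
    print(n,{k:(np.round(v,4).tolist() if k!="image" else 0) for k,v in c.items()})
o=env.get_obs(); print({k:np.round(v,3).tolist() for k,v in o.items()})
E
```

```text
pics
side {'image': 0, 'fx': 350.7118, 'fy': 350.7118, 'cx': 259.3758, 'cy': 200.3673, 'cam_to_world': [[0.9986, 0.0435, -0.0297, 0.511], [-0.0526, 0.7831, -0.6197, -0.7629], [-0.0037, 0.6204, 0.7843, 1.0443], [0.0, 0.0, 0.0, 1.0]]}
top {'image': 0, 'fx': 358.1027, 'fy': 358.1027, 'cx': 262.1287, 'cy': 194.393, 'cam_to_world': [[-0.0232, 0.9858, -0.1662, 0.3635], [-0.9997, -0.0208, 0.0162, -0.0462], [0.0125, 0.1666, 0.986, 1.1971], [0.0, 0.0, 0.0, 1.0]]}
{'time_s': 0.1, 'qpos': [76.324, 18.433, -4.016, 83.167, 1.297, 78.541, -3.261], 'joint_velocities': [-0.032, -0.127, 0.09, -0.116, 0.056, -0.027, 0.025], 'effort': [0.0, -49.257, -0.406, -31.34, -0.064, 0.039, 0.0], 'tool_pos': [0.162, -0.629, 0.222], 'tool_rot': [-90.096, -0.007, -165.514], 'force': [0.036, 0.941, 0.395], 'wrist_torque': [0.022, -0.007, 0.004], 'grip_width': 0.087}
```

View pics/side0.png

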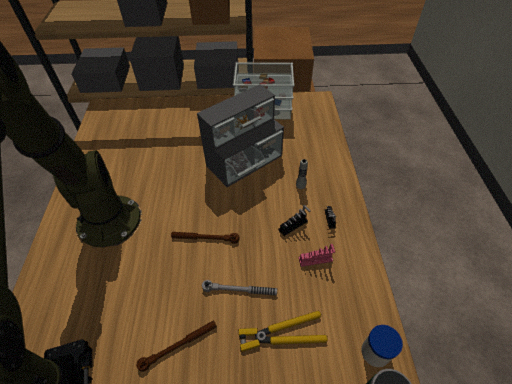

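View pics/top0.png

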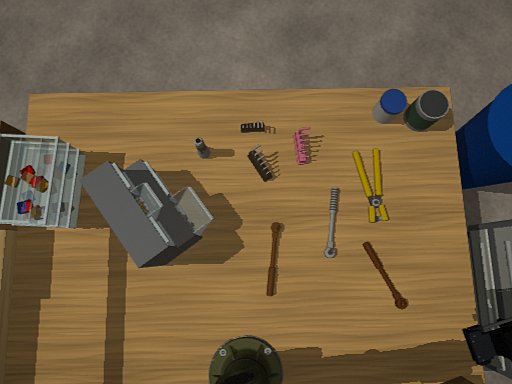

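The side view shows the grey rack at about (240,135) and the flashlight at (302,173). The top view shows the rack at about (150,213), facing right and up, with the flashlight at (203,148). I'll crop in closer.

Run:
```python
import cv2
a=cv2.imread("pics/side0.png")[70:200,180:330]; b=cv2.imread("pics/top0.png")[120:280,70:240]
cv2.imwrite("pics/sc.png",cv2.resize(cv2.convertScaleAbs(a,alpha=1.5,beta=20),None,fx=4.6,fy=4.6,interpolation=cv2.INTER_CUBIC))
cv2.imwrite("pics/tc.png",cv2.resize(cv2.convertScaleAbs(b,alpha=1.3,beta=20),None,fx=3.7,fy=3.7,interpolation=cv2.INTER_CUBIC))
```

```text
(no output)
```

View pics/sc.png

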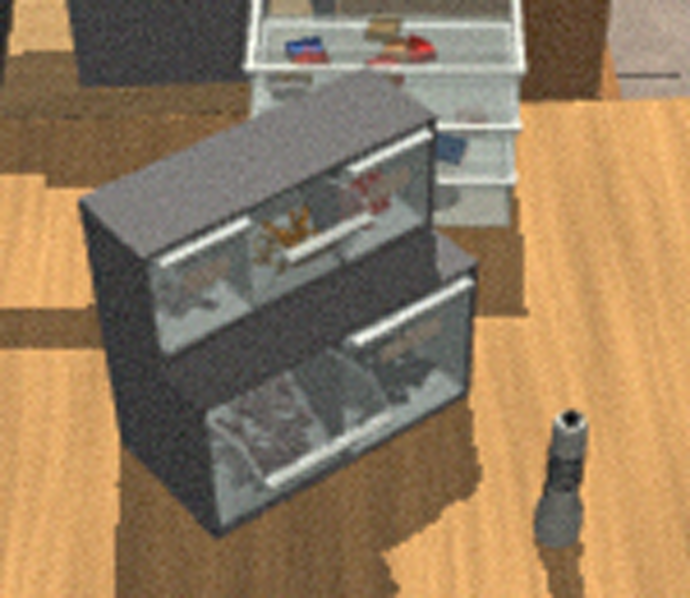

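View pics/tc.png

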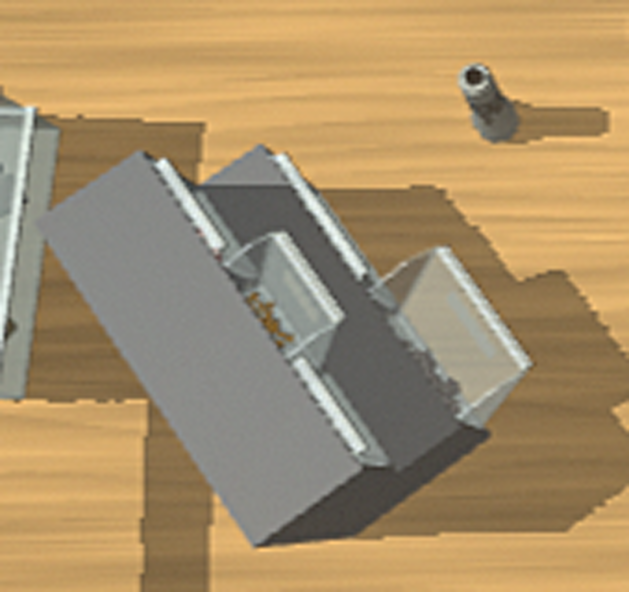

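Two bins could be mistaken for each target. In the tc crop:
- Upper tier: (190,205) shut with red plugs, (300,290) open with brass screws, (335,410) shut with washers. I choose the middle one.
- Lower tier: (320,215) shut with brackets, (455,335) open with bolts. I choose the one nearer the robot.

The white drawer box behind the rack is a distractor. Next I'll measure the poses.

```bash
cat > h.py <<'E'
import numpy as np
from cell import env
C={}
def cam(n):
    if n not in C: C[n]=env.read_camera(n)
    return C[n]
import json,os
def load():
    if not os.path.exists("cal.json"):
        d={}
        for n in("side","top"):
            c=env.read_camera(n); d[n]={k:np.array(v).tolist() for k,v in c.items() if k!="image"}
        json.dump(d,open("cal.json","w"))
    return json.load(open("cal.json"))
K=load()
def ray(n,u,v):
    c=K[n]; T=np.array(c["cam_to_world"])
    d=T[:3,:3]@np.array([(u-c["cx"])/c["fx"],-(v-c["cy"])/c["fy"],-1]); return T[:3,3],d
def onz(n,u,v,z):
    o,d=ray(n,u,v); return o+d*(z-o[2])/d[2]
def tri(p,q):
    o1,d1=ray("top",*p);o2,d2=ray("side",*q)
    s=np.linalg.lstsq(np.stack([d1,-d2],1),o2-o1,rcond=None)[0]
    a,b=o1+s[0]*d1,o2+s[1]*d2
    return (a+b)/2,np.linalg.norm(a-b)
def proj(n,P):
    c=K[n];T=np.array(c["cam_to_world"]);p=T[:3,:3].T@(np.array(P)-T[:3,3])
    return np.array([c["cx"]-c["fx"]*p[0]/p[2],c["cy"]+c["fy"]*p[1]/p[2]])
tc=lambda x,y:(70+(x+.5)/3.7-.5,120+(y+.5)/3.7-.5)
sc=lambda x,y:(180+(x+.5)/4.6-.5,70+(y+.5)/4.6-.5)
E
python3 - <<'E'
from h import *
t=[(42,218),(140,152),(365,465),(255,546)]
s=[(370,68),(437,120),(148,262),(80,203)]
for a,b in((t,tc),(s,sc)):
    n="top" if b is tc else "side"
    P=[onz(n,*b(*p),.267) for p in a]; print(n,np.round(P,4).tolist())
    print([round(float(np.linalg.norm(P[i]-P[i-1])),3) for i in range(4)])
    if n=="side": continue
# side order: backfar, frontfar, frontnear, backnear 
print("lower corners far/near z=0.155", onz("top",*tc(262,146),.155),onz("top",*tc(490,432),.155),onz("side",*sc(478,263),.155))
print("bottom near front z0",onz("side",*sc(220,537),0))
print("ridge screw L,R",tri(tc(277,237),sc(372,212)),tri(tc(341,318),sc(290,257)))
print("ridge bolt",tri(tc(440,251),sc(392,418)),tri(tc(528,367),sc(270,484)))
print("flash top",tri(tc(476,76),sc(571,417)),"foot",onz("side",*sc(558,535),0.01),onz("top",*tc(495,128),.01))
print(tri(tc(250,150),sc(250,150))[1])
E
```

```text
top [[0.5727, 0.4151, 0.267], [0.6199, 0.348, 0.267], [0.393, 0.1821, 0.267], [0.3397, 0.2561, 0.267]]
[0.282, 0.082, 0.281, 0.091]
side [[0.5727, 0.4162, 0.267], [0.6226, 0.341, 0.267], [0.396, 0.179, 0.267], [0.3419, 0.2512, 0.267]]
[0.284, 0.09, 0.279, 0.09]
lower corners far/near z=0.155 [0.65380549 0.29770152 0.155     ] [0.41986515 0.11289253 0.155     ] [0.65721631 0.2976177  0.155     ]
bottom near front z0 [0.42916147 0.13919287 0.        ]
ridge screw L,R (array([0.56299471, 0.25575643, 0.24395021]), np.float64(0.0055018047099181025)) (array([0.5000173 , 0.2075168 , 0.24310931]), np.float64(0.0008006997419167982))
ridge bolt (array([0.57483096, 0.1621773 , 0.11091458]), np.float64(0.003641001247397056)) (array([0.4754263 , 0.08807201, 0.1189559 ]), np.float64(0.0033143583290649913))
flash top (array([0.71503644, 0.12839159, 0.13867085]), np.float64(0.00045495130675220484)) foot [0.71505883 0.11687243 0.01      ] [0.7071345  0.13173607 0.01      ]
0.12093103639458244
```

```bash
python3 -m pendant '[0,0,0.8,0,0,0,0, 0,0,0.9,0,0,0,0, 0.5,0,0.9,0,0,0.4,0, 0.7,0.3,0.5,0,0,0.6,0, 0.8,0.4,0,0,0,0.6,0, 0.8,0.6,0,0,0,0.6,0]' 10; python3 -c "
from h import *
o=env.get_obs();print(o['qpos'],o['tool_pos'],o['tool_rot'],o['grip_width'])"
```

```text
time_s: 0.95
tool_pos: [0.2752, -0.5772, 0.3463]
tool_rot: [-90.0, -0.0, -143.4]
force: [0.6, -0.2, 0.3]
grip_width: 0.0348
[ 69.78953562  16.03163071 -10.04644142  72.36629489   2.76701331
  91.83264945   6.84716929] [ 0.27523334 -0.57716716  0.34632311] [-8.99997561e+01 -4.27624139e-03 -1.43367720e+02] 0.0348129588333274
```

```bash
python3 -m pendant '[0.9,0.8,0,0,0,0.8,0, 0.9,0.9,0,0,0,0.8,0, 0.9,0.9,0,0,0,0.8,0, 0.9,0.9,0,0,0,0.8,0, 0.9,0.9,0,0,0,0.8,0, 0.7,1,0,0,0,0.8,0, 0.5,1,0,0,0,0.8,0, 0.5,1,0,0,0,0.8,0, 0.3,1,0,0,0,0.8,0, 0.2,0.8,0,0,0,0.7,0]'; python3 -c "
from h import *
o=env.get_obs();print(o['qpos'],o['tool_pos'],o['tool_rot'],o['grip_width'])"
```

```text
time_s: 2.2
tool_pos: [0.5431, -0.2072, 0.3464]
tool_rot: [-90.0, 0.0, -64.2]
force: [0.1, 0.5, -0.3]
grip_width: 0.0002
[ 47.04650001  10.65376106 -33.73492192  80.32388628   5.86927736
  90.78201982  39.67467409] [ 0.54307431 -0.2071709   0.34644877] [-8.99856005e+01  1.94966788e-02 -6.41757140e+01] 0.00019250708733710735
```

```bash
python3 -m pendant '[0.1,1,0,0,0,0.2,0, 0.1,1,0,0,0,0.2,0, 0.1,1,0,0,0,0.2,0, 0.1,1,0,0,0,0.2,0, 0.1,1,0,0,0,0.2,0, 0,1,0,0,0,0,0, 0,1,0,0,0,0,0, 0,1,0,0,0,0,0, 0,1,0,0,0,0,0, 0,0.4,0,0,0,0,0]'
python3 - <<'E'
from h import *
import cv2
o=env.get_obs();print(o['qpos'],o['tool_pos'],o['tool_rot'])
for n,(a,b,c,d) in {"side":(40,200,160,350),"top":(100,280,60,260)}.items():
    im=env.read_camera(n)["image"][:,:,::-1]
    cv2.imwrite(f"pics/{n}1.png",cv2.resize(im,None,fx=1.55,fy=1.55,interpolation=cv2.INTER_CUBIC))
E
```

```text
time_s: 3.45
tool_pos: [0.5612, 0.1701, 0.3467]
tool_rot: [-90.0, 0.0, -54.3]
force: [0.1, 0.1, 0.0]
grip_width: 0.0008
[ 20.32657309  13.81853054 -48.43453876  79.19303046  10.253937
  91.50386198   8.6826536 ] [0.56124098 0.170091   0.34673025] [-8.99836771e+01  4.20534469e-02 -5.43199023e+01]
```

View pics/side1.png

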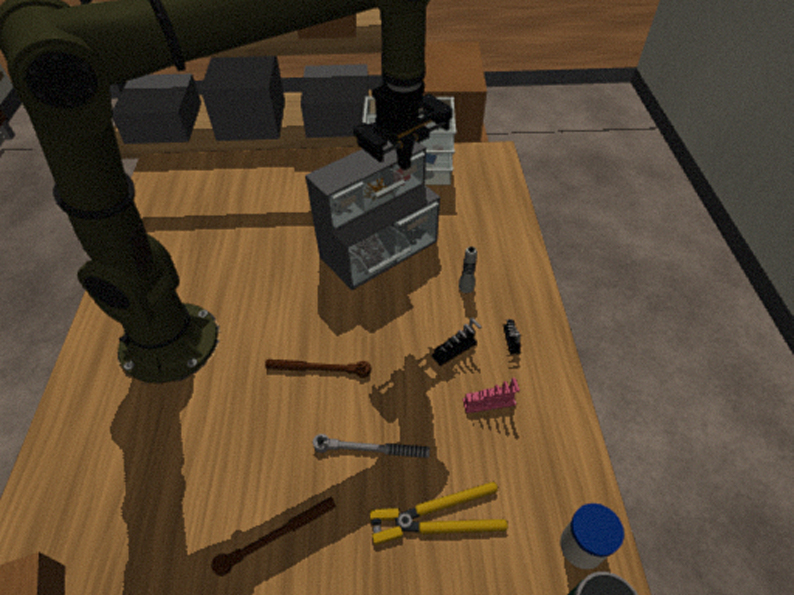

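View pics/top1.png

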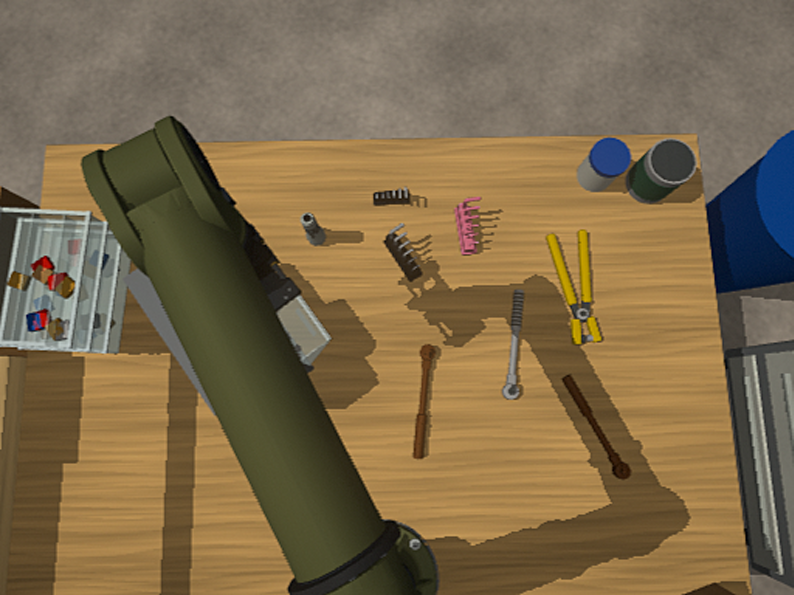

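The gripper hangs in front of the rack, with the fingertips at about (405,160) in side1, and nothing is touched. I'll lower it and come close to the screw bin ridge.

```bash
python3 -m pendant '[0,0.2,-0.6,0,0,0,0, 0,0.2,-0.8,0,0,0,0, -0.1,0.2,-0.8,0,0,0,0, -0.1,0.2,-0.6,0,0,0,0, 0,0,-0.05,0,0,0,0, 0,0,0,0,0,0,0]'
python3 - <<'E'
from h import *
import cv2
im=env.read_camera("side")["image"][70:200,180:330,::-1]
cv2.imwrite("pics/side2.png",cv2.resize(cv2.convertScaleAbs(im,alpha=1.5,beta=20),None,fx=4.6,fy=4.6,interpolation=cv2.INTER_CUBIC))
E
```

```text
time_s: 4.3
tool_pos: [0.5555, 0.1971, 0.2334]
tool_rot: [-90.0, -0.1, -54.7]
force: [-0.5, -0.5, 0.0]
grip_width: 0.0008
```

View pics/side2.png

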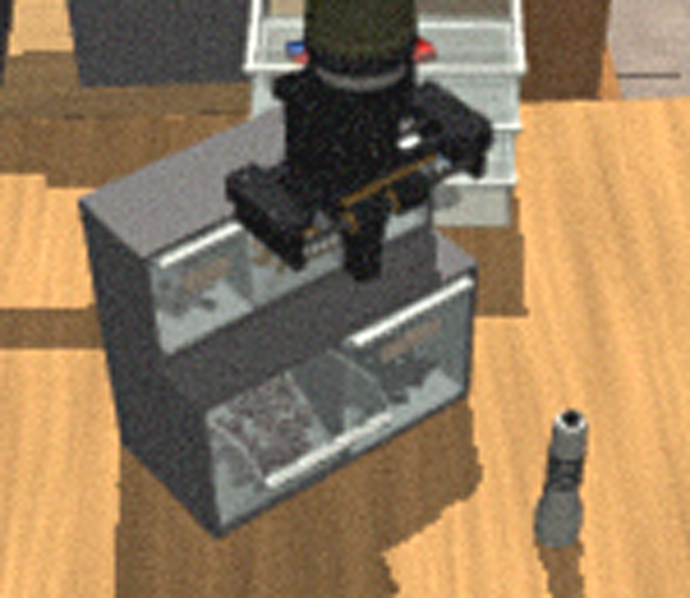

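```bash
python3 -m pendant '[-0.09,0.12,0,0,0,0,0, -0.09,0.12,0,0,0,0,0, -0.09,0.12,0,0,0,0,0, -0.09,0.12,0,0,0,0,0, -0.044,0.06,0.01,0,0,0,0, -0.044,0.06,0.02,0,0,0,0, -0.044,0.06,0.02,0,0,0,0]'; python3 -m pendant '[-0.044,0.06,0.03,0,0,0,0, -0.044,0.06,0.03,0,0,0,0]';python3 -m pendant '[-0.044,0.06,0.03,0,0,0,0, -0.044,0.06,0.03,0,0,0,0]'
```

```text
time_s: 5.22
tool_pos: [0.5362, 0.2237, 0.2353]
tool_rot: [-89.9, -0.1, -54.6]
force: [3.2, -2.4, 2.6]
grip_width: 0.0005
time_s: 5.48
tool_pos: [0.5313, 0.2301, 0.2371]
tool_rot: [-90.0, 0.0, -54.5]
force: [2.4, -2.7, 1.7]
grip_width: 0.0006
time_s: 5.72
tool_pos: [0.5274, 0.2352, 0.2393]
tool_rot: [-90.0, 0.0, -54.5]
force: [1.5, -1.8, 1.7]
grip_width: 0.0003
```

```bash
python3 -m pendant '[-0.036,0.05,0.02,0,0,0,0, -0.036,0.05,0.02,0,0,0,0, -0.036,0.05,0.02,0,0,0,0]';python3 -m pendant '[-0.03,0.04,0.01,0,0,0,0, -0.03,0.04,0.01,0,0,0,0]';python3 -m pendant '[-0.015,0.02,0,0,0,0,0, -0.015,0.02,0,0,0,0,0]'
```

```text
time_s: 6.1
tool_pos: [0.5233, 0.2409, 0.2418]
tool_rot: [-90.0, 0.0, -54.5]
force: [1.8, -1.4, 2.1]
grip_width: 0.0006
time_s: 6.35
tool_pos: [0.5209, 0.244, 0.2425]
tool_rot: [-90.0, 0.0, -54.5]
force: [0.7, -1.2, 1.0]
grip_width: 0.0005
time_s: 6.6
tool_pos: [0.5198, 0.2454, 0.2425]
tool_rot: [-90.0, 0.0, -54.5]
force: [0.8, -2.2, 1.3]
grip_width: 0.0009
```

```bash
python3 -m pendant '[-0.015,0.02,0,0,0,0,0, 0,0,0,0,0,0,0]';python3 -m pendant '[-0.015,0.02,0,0,0,0,0, 0,0,0,0,0,0,0]';python3 -m pendant '[-0.015,0.02,0,0,0,0,0, 0,0,0,0,0,0,0]'
```

```text
time_s: 6.85
tool_pos: [0.5191, 0.2463, 0.2425]
tool_rot: [-90.0, 0.0, -54.5]
force: [0.7, -1.6, 0.6]
grip_width: 0.0003
time_s: 7.1
tool_pos: [0.5186, 0.2471, 0.2425]
tool_rot: [-90.0, 0.0, -54.5]
force: [1.0, -1.6, 0.7]
grip_width: 0.0003
time_s: 7.35
tool_pos: [0.518, 0.2479, 0.2426]
tool_rot: [-90.0, -0.0, -54.5]
force: [1.5, -1.3, 1.2]
grip_width: 0.0009
```

```bash
python3 -m pendant '[-0.015,0.02,0,0,0,0,0, 0,0,0,0,0,0,0]';python3 -m pendant '[-0.015,0.02,0,0,0,0,0, 0,0,0,0,0,0,0]'
```

```text
time_s: 7.6
tool_pos: [0.518, 0.248, 0.2426]
tool_rot: [-90.0, -0.1, -54.6]
force: [1.6, -2.8, 1.6]
grip_width: 0.0
time_s: 7.85
tool_pos: [0.5179, 0.248, 0.2426]
tool_rot: [-90.0, -0.1, -54.6]
force: [4.4, -4.0, 1.4]
grip_width: 0.0003
```

The tip has stopped and the force is rising, so the bin is at its stop. One more small press, then I'll back off along the rack's front normal and look.

```bash
python3 -m pendant '[-0.015,0.02,0,0,0,0,0, 0,0,0,0,0,0,0]';python3 -m pendant '[0.06,-0.08,0,0,0,0,0, 0.2,-0.28,0,0,0,0,0, 0.4,-0.56,0,0,0,0,0, 0.4,-0.56,0,0,0,0,0, 0.5,-0.7,0,0,0,0,0, 0.5,-0.7,0,0,0,0,0, 0,0,0,0,0,0,0]'
python3 - <<'E'
from h import *
import cv2
im=env.read_camera("side")["image"][70:200,180:330,::-1]
cv2.imwrite("pics/side3.png",cv2.resize(cv2.convertScaleAbs(im,alpha=1.5,beta=20),None,fx=4.6,fy=4.6,interpolation=cv2.INTER_CUBIC))
E
```

```text
time_s: 8.1
tool_pos: [0.5179, 0.248, 0.2426]
tool_rot: [-90.0, -0.2, -54.6]
force: [5.4, -5.0, 1.8]
grip_width: 0.0005
time_s: 8.98
tool_pos: [0.6002, 0.1312, 0.2415]
tool_rot: [-90.1, 0.0, -54.8]
force: [-0.4, -0.6, -0.7]
grip_width: 0.0005
```

View pics/side3.png

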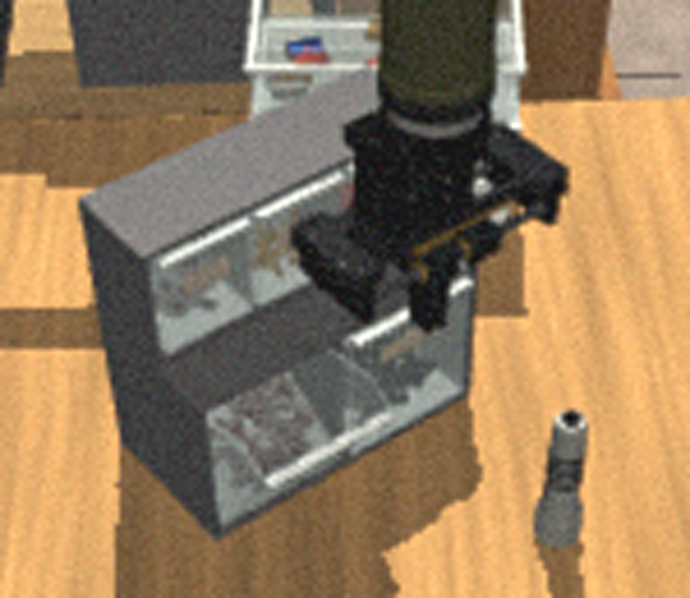

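The screw bin now lies flush with the washer bin; its ridge continues the same line at (255,215)-(345,175). Next is the bolt bin.

```bash
python3 -m pendant '[-0.3,-0.3,0,0,0,0,0, -0.45,-0.45,-0.1,0,0,0,0, -0.4,-0.4,-0.5,0,0,0,0, 0,0,-0.8,0,0,0,0, 0,0,-0.8,0,0,0,0, 0,0,-0.7,0,0,0,0, 0,0,-0.5,0,0,0,0, 0,0,-0.1,0,0,0,0, 0,0,0,0,0,0,0]'
python3 - <<'E'
from h import *
import cv2
im=env.read_camera("side")["image"][70:200,180:330,::-1]
cv2.imwrite("pics/side4.png",cv2.resize(cv2.convertScaleAbs(im,alpha=1.5,beta=20),None,fx=4.6,fy=4.6,interpolation=cv2.INTER_CUBIC))
E
```

```text
time_s: 10.15
tool_pos: [0.5529, 0.0893, 0.1032]
tool_rot: [-90.0, -0.0, -54.5]
force: [-0.5, -0.2, -0.1]
grip_width: 0.0004
```

View pics/side4.png

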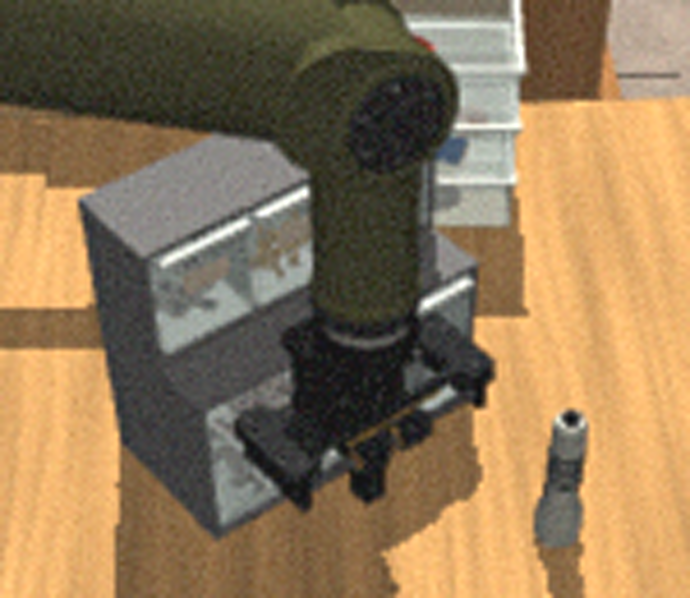

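Run:
```python
from h import *
import cv2
for z in(.3,.35,.4,.45,.5): print(z,np.round(onz("side",*sc(400,120),z),3),np.round(onz("side",*sc(10,105),z),3),np.round(onz("side",*sc(290,140),z),3))
print(np.round(env.get_obs()["qpos"],1))
for n in("side","top"):
  cv2.imwrite(f"pics/{n}5.png",cv2.resize(env.read_camera(n)["image"][:,:,::-1],None,fx=1.55,fy=1.55))
```

```text
0.3 [0.589 0.296 0.3  ] [0.288 0.333 0.3  ] [0.504 0.275 0.3  ]
0.35 [0.584 0.225 0.35 ] [0.303 0.259 0.35 ] [0.505 0.206 0.35 ]
0.4 [0.579 0.154 0.4  ] [0.318 0.186 0.4  ] [0.505 0.136 0.4  ]
0.45 [0.574 0.082 0.45 ] [0.333 0.112 0.45 ] [0.506 0.066 0.45 ]
0.5 [0.568 0.011 0.5  ] [0.348 0.038 0.5  ] [ 0.506 -0.004  0.5  ]
[ 26.9  18.  -44.9 103.1  14.   64.5  12.8]
```

View pics/side5.png

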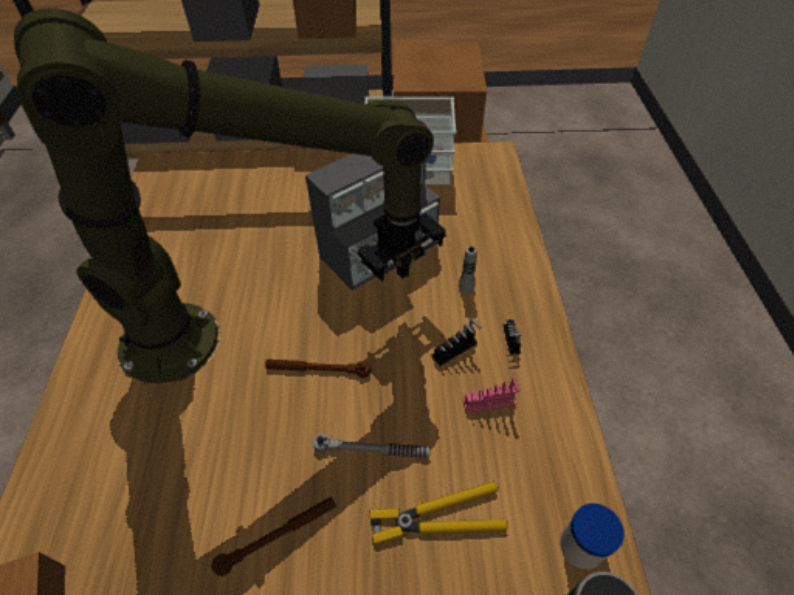

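View pics/top5.png

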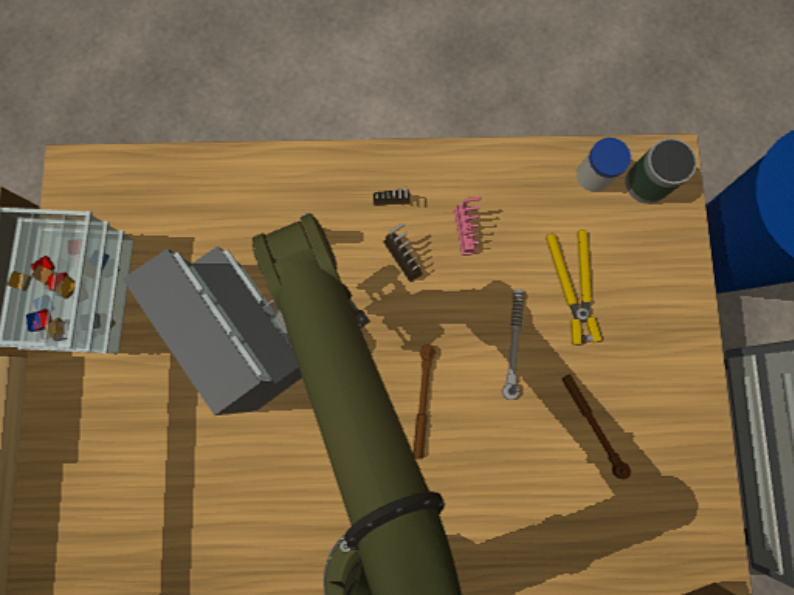

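The upper ridges line up in the top view, from about (180,255) to (265,375). The wrist is about 0.44 m up, well clear of the rack. Pushing the bolt bin.

```bash
python3 -m pendant '[-0.09,0.12,0,0,0,0,0, -0.09,0.12,0,0,0,0,0, -0.09,0.12,0,0,0,0,0, -0.09,0.12,0,0,0,0,0, -0.044,0.06,0,0,0,0,0, -0.044,0.06,0.01,0,0,0,0]'; python3 -m pendant '[-0.044,0.06,0.03,0,0,0,0, -0.044,0.06,0.03,0,0,0,0, -0.044,0.06,0.03,0,0,0,0, -0.044,0.06,0.03,0,0,0,0]';python3 -m pendant '[-0.044,0.06,0.03,0,0,0,0, -0.044,0.06,0.03,0,0,0,0, -0.044,0.06,0.03,0,0,0,0, -0.044,0.06,0.03,0,0,0,0]'
```

```text
time_s: 11.05
tool_pos: [0.5355, 0.1121, 0.1032]
tool_rot: [-90.0, -0.1, -54.5]
force: [3.0, -2.8, 1.4]
grip_width: 0.0002
time_s: 11.55
tool_pos: [0.5297, 0.1209, 0.1091]
tool_rot: [-89.9, -0.2, -54.6]
force: [3.0, -3.3, 3.2]
grip_width: 0.0003
time_s: 12.05
tool_pos: [0.5207, 0.1326, 0.1127]
tool_rot: [-90.0, 0.0, -54.5]
force: [2.2, -1.9, 2.3]
grip_width: 0.0004
```

```bash
python3 -m pendant '[-0.044,0.06,0.03,0,0,0,0, -0.044,0.06,0.03,0,0,0,0, -0.044,0.06,0.03,0,0,0,0, -0.044,0.06,0.03,0,0,0,0]'; python3 -m pendant '[-0.044,0.06,0.03,0,0,0,0, -0.044,0.06,0.03,0,0,0,0, -0.044,0.06,0.03,0,0,0,0, -0.044,0.06,0.02,0,0,0,0]'; python3 -m pendant '[-0.03,0.04,0.01,0,0,0,0, -0.03,0.04,0.01,0,0,0,0]'
```

```text
time_s: 12.55
tool_pos: [0.5134, 0.1423, 0.1174]
tool_rot: [-90.0, 0.0, -54.5]
force: [3.1, -1.0, 1.4]
grip_width: 0.0008
time_s: 13.05
tool_pos: [0.506, 0.1515, 0.1215]
tool_rot: [-90.1, 0.0, -54.5]
force: [1.7, -1.6, -0.8]
grip_width: 0.0006
time_s: 13.3
tool_pos: [0.5039, 0.1546, 0.1224]
tool_rot: [-90.0, 0.0, -54.5]
force: [-0.1, -0.4, -1.1]
grip_width: 0.0003
```

```bash
python3 -m pendant '[-0.015,0.02,0.01,0,0,0,0, -0.015,0.02,0,0,0,0,0, -0.015,0.02,0,0,0,0,0]'; python3 -m pendant '[-0.015,0.02,0,0,0,0,0, -0.015,0.02,0,0,0,0,0]';  python3 -m pendant '[-0.015,0.02,0,0,0,0,0, 0,0,0,0,0,0,0]';python3 -m pendant '[-0.015,0.02,0,0,0,0,0, 0,0,0,0,0,0,0]'
```

```text
time_s: 13.68
tool_pos: [0.5024, 0.1568, 0.1231]
tool_rot: [-90.0, -0.0, -54.5]
force: [0.7, -2.0, 0.4]
grip_width: 0.0006
time_s: 13.92
tool_pos: [0.5014, 0.1587, 0.1232]
tool_rot: [-90.0, -0.0, -54.5]
force: [0.2, -2.0, 1.7]
grip_width: 0.0004
time_s: 14.18
tool_pos: [0.5008, 0.1597, 0.1231]
tool_rot: [-90.0, 0.0, -54.5]
force: [0.2, -1.7, 1.0]
grip_width: 0.0004
time_s: 14.42
tool_pos: [0.5002, 0.1605, 0.1231]
tool_rot: [-90.0, -0.0, -54.5]
force: [1.0, -0.8, 0.9]
grip_width: -0.0001
```

```bash
for i in 1; do :; done; python3 -m pendant '[-0.015,0.02,0,0,0,0,0, 0,0,0,0,0,0,0]';python3 -m pendant '[-0.015,0.02,0,0,0,0,0, 0,0,0,0,0,0,0]'
```

```text
time_s: 14.68
tool_pos: [0.4995, 0.1612, 0.123]
tool_rot: [-90.0, 0.0, -54.5]
force: [1.3, -1.0, 1.6]
grip_width: 0.0005
time_s: 14.92
tool_pos: [0.4994, 0.1614, 0.1231]
tool_rot: [-90.0, -0.1, -54.5]
force: [4.0, -2.9, 0.2]
grip_width: 0.0006
```

```bash
python3 -m pendant '[-0.015,0.02,0,0,0,0,0, 0,0,0,0,0,0,0]'; python3 -m pendant '[-0.015,0.02,0,0,0,0,0, 0,0,0,0,0,0,0]'
```

```text
time_s: 15.18
tool_pos: [0.4994, 0.1614, 0.1231]
tool_rot: [-89.9, -0.1, -54.6]
force: [5.4, -4.4, -0.2]
grip_width: 0.0001
time_s: 15.42
tool_pos: [0.4994, 0.1614, 0.1231]
tool_rot: [-89.9, -0.2, -54.6]
force: [6.5, -5.0, 0.1]
grip_width: 0.0003
```

The bin is at its stop: no further travel and the force is rising. I'll retreat straight out, then up and clear for a look.

```bash
python3 -m pendant '[0.06,-0.08,0,0,0,0,0, 0.2,-0.28,0,0,0,0,0, 0.4,-0.56,0,0,0,0,0, 0.4,-0.56,0,0,0,0,0, 0.2,-0.4,0.5,0,0,0,0, 0,-0.4,0.9,0,0,0,0, 0,-0.4,0.9,0,0,0,0, 0,-0.4,0.9,0,0,0,0, 0,-0.4,0.9,0,0,0,0, 0,-0.6,0.9,0,0,0,0]'; python3 -m pendant '[0,-0.8,0.9,0,0,0,0, 0,-1,0.6,0,0,0,0, 0,-1,0.3,0,0,0,0, 0,-1,0,0,0,-0.3,0, 0,-1,0,0,0,-0.3,0, 0,-1,0,0,0,-0.3,0, 0,-1,0,0,0,-0.3,0, 0,-1,0,0,0,-0.3,0, 0,-1,0,0,0,-0.3,0, 0,-0.5,0,0,0,0,0]'
python3 - <<'E'
from h import *
import cv2
for n in("side","top"):
  im=env.read_camera(n)["image"][:,:,::-1]; cv2.imwrite(f"pics/{n}6f.png",cv2.resize(im,None,fx=1.55,fy=1.55))
  a=im[70:200,180:330] if n=="side" else im[120:280,70:240]; f=4.6 if n=="side" else 3.7
  cv2.imwrite(f"pics/{n}6.png",cv2.resize(cv2.convertScaleAbs(a,alpha=1.4,beta=20),None,fx=f,fy=f,interpolation=cv2.INTER_CUBIC))
E
```

```text
time_s: 16.68
tool_pos: [0.5476, 0.0004, 0.3239]
tool_rot: [-90.0, 0.1, -54.4]
force: [0.8, -1.0, 0.1]
grip_width: 0.0003
time_s: 17.92
tool_pos: [0.547, -0.3753, 0.3933]
tool_rot: [-90.1, 0.1, -72.7]
force: [0.6, -0.7, -0.6]
grip_width: 0.0007
```

View pics/side6.png

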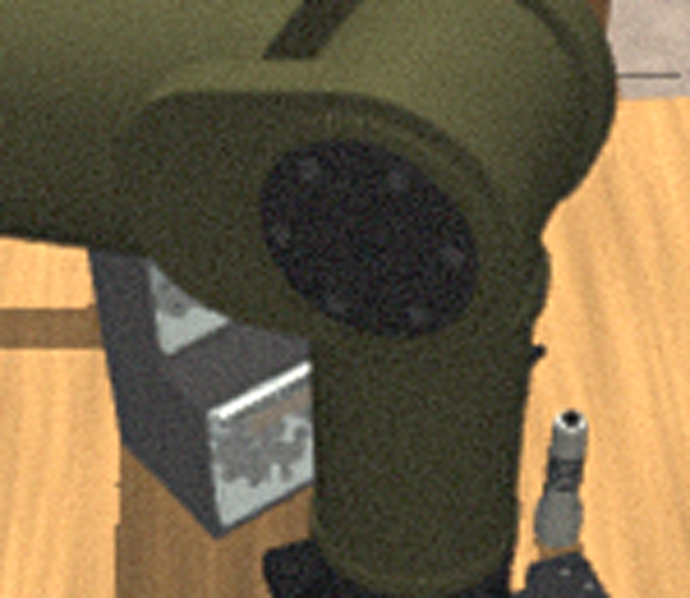

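View pics/top6.png

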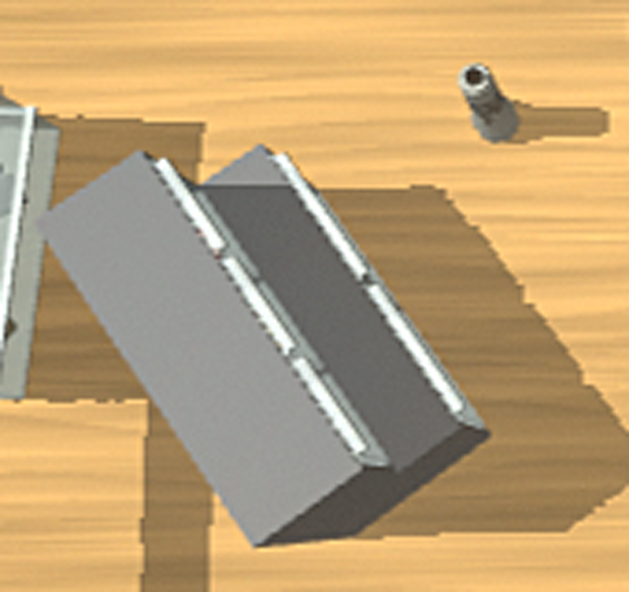

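View pics/side6f.png

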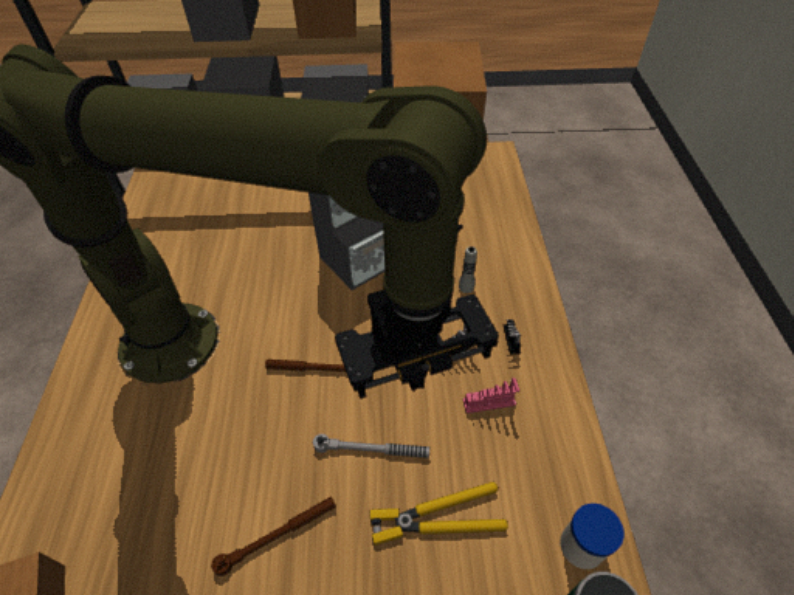

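The top view shows all three upper ridges in one line, (160,163)-(362,452), and both lower ridges in one line, (278,155)-(465,410). The flashlight is still standing at (480,80)-(495,130), unchanged. The robot is clear, so I'm handing in.

```bash
python3 -m pendant '[0,0,0,0,0,0,0, 0,0,0,0,0,0,0]'; python3 -c "
from cell import env
env.sign_off()"
```

```text
time_s: 18.27
tool_pos: [0.5487, -0.3696, 0.3957]
tool_rot: [-89.9, -0.0, -72.3]
force: [-0.6, 0.3, 1.1]
grip_width: 0.0005
the job is handed in; nothing more can be done
```

Both open bins are shut, and I handed the job in at 18.3 s. I pushed the screw bin (upper middle) first, then the bolt bin (lower, nearer the robot). Each went back slowly with closed fingertips on its ridge until the tip stopped moving and the force rose to about 7–8 N.

**Last checks:**
- **Bins:** the last top view shows the upper three ridges in one straight line and the lower two in another, so both bins are flush with their neighbours. The last side view was mostly blocked by the arm. It showed only part of the bolt bin, which looked flush.
- **Tools:** the flashlight is still standing, and the wrench and punch look unmoved. The last side view hid the hex key holder behind the gripper, but the mid-job views showed it in place and the arm passed well above it afterwards.
- **Disagreement:** both stops came about 2 mm further in than my rack estimate predicted, which is within the camera calibration error. My first estimate of the screw bin's tip angle was 0.38 rad, below the stated 0.45 minimum, so I went by contact instead.

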